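# Open the service window for an announcement

## Robot

A 6-joint arm with a two-finger parallel gripper is mounted at the origin on the work surface. World frame = base frame: x ahead of the robot, y to its left, z up, the work surface at z = 0. Lengths are in m, angles in rad, forces in N, time in s.
With the tool pointing down it reaches from about 0.275 to 0.75 m from the base axis. Payload 10.2 kg.
Tool frame: the origin (TCP) lies on the centre line of the jaws, within the pads' length; the fingertips stand 14 mm ahead of it and the grasp point (between the pads) lies 5 mm behind it; z points along the fingers, y is the line along which they close (so a half turn about z gives the same grasp; the last joint's range is limited). The gripper opens to 85 mm and grips with 20 to 120 N. Pads are 22 mm wide; open, the fingers measure 114 mm over their backs; the gripper's body (76 mm by 85 mm) begins 54 mm behind the grasp point. The pads swing forward as they close: fully open they stand 13 mm farther back than shut.
Start: joints at [-1.546, 0.313, 1.498, -0, 1.331, -0.223], TCP at [0.129, -0.509, 0.245] pointing down, gripper open.
Joint ranges: [-2.94, 2.94], [-0.97, 2.17], [0.19, 2.56], [-1.23, 4.37], [0.02, 3.11], [-2.88, 2.88]. Speed limits (rad/s): [2.39, 2.39, 3.01, 3.14, 3.14, 3.14].

## Interface

Orientations are given as a unit quaternion [w, x, y, z].
In Python, from plant import arm, snapshot, calibration, ticket gives the robot as it stands.
- The arm moves only by the tool arm_command, never from a script. Its argument "steps" is one flat list of numbers, 7 for each row, row after row: the closure, from 0 (fully open) to 1 (shut), then the shift along the tool's x, y, z in mm, then the turn, a rotation vector about the tool's x, y, z in degrees. A call has 1 to 10 rows; each row is the pose to reach, as a shift and turn from the pose commanded when the call began, along the tool's axes at that moment; what a row does not reach only later rows make up. A row lasts 1/12 s, in which the tool goes at most 41.7 mm and 7.16 degrees, less where a joint would pass 70% of its speed; a pose out of reach is approached as far as the arm can. A call with a gripper value outside its range is refused whole. The fingers move at their own pace and stop on an object; "force" is the grip in N (left out, the last holds). Time passes only in rows, so rows that repeat a pose let the fingers close. It gives the time, the measured TCP pose, the force, the opening and the grip force at its end, in the units of the state.
- arm.observe(): the state, without advancing time (a new reading comes with each control period).
- snapshot(name): name is "scene" or "top" or "wrist"; returns (picture, depth): 400x640x3 uint8, red, green, blue; 400x640 float32, m along the optical axis (not along the pixel's ray), 0 where there is no reading.
- calibration(name): a dict with "intrinsics" (3x3 intrinsics, pixels), "k1" (the pictures are not rectified: a ray, as slopes to the right and down, at radius r is drawn at 1 + k1 r^2 times it, then the intrinsics apply), "origin" and "rotation" of the camera in the world; the wrist camera has in their place "mount" (4x4, takes a point from camera to tool coordinates, whose origin is the TCP and whose axes are the flange's). Camera axes: x right, y down, z forward; pixel columns grow to the right and rows downward; lengths in m; the calibration is good to about 2 mm. A picture is of the moment at which its call begins: read the wrist's pose just before it. calibration takes no time and is no camera call.
- ticket.sign_off(): hands the job in; it is judged then, once.
The state is a dict: "time": time; "qpos": joint angles; "joint_vel": joint speeds; "effort": joint torques, N m; "tcp_pos": TCP position; "ee_rot": TCP orientation; "wrist_force": force on the tool from outside, world axes, zero at the start; "moment": the same for the moment, N m; "width": finger opening in m; "finger_force": force on a finger pad.
Only numpy, scipy, OpenCV 4.12 (cv2) and the standard library are available. Lean on these libraries where they do the work, as an engineer would, in place of code of your own. Each camera call takes 0.05 s, during which the arm holds its last target. There are 200 camera calls.

## Task

Get the service window ready for an announcement using light presses of the fingertips: first press in the green key of the grey sign switch box (it stays in), then the blue key of the black loudspeaker (it stays in), then press the white talk bar of the microphone stand and finish while still holding it down. Grasp, lift or shove nothing, do not press the red or yellow key or the keys out of order, and leave the mug, stamp and stapler where they are.

Things in the scene. Friction and masses are not known exactly. Their poses are not given: they have to be found in the camera images.
- green_key_top (a point): green round key on the grey sign switch box, 28 mm in diameter, standing 18 mm proud of the housing; its neighbour's centre is 66 mm away. This point: centre of the upper face, moving with it; z up out of the face; 58 mm above the counter when not pressed
- green_key (a joint): 0 out, grows as it is pressed down, 0.012 m at its stop; at rest it reads 0 at the start. Latching: it stays where it is left and does not spring back. It takes about 3.4 N to start, 5 N at 0.006 m and 6.5 N to go fully in; it counts as in beyond 0.005 m
- blue_key_top (a point): blue round key on the black loudspeaker, 28 mm in diameter, standing 18 mm proud of the housing; its neighbour's centre is 66 mm away. This point: centre of the upper face, moving with it; z up out of the face; 58 mm above the counter when not pressed
- blue_key (a joint): 0 out, grows as it is pressed down, 0.012 m at its stop; at rest it reads 0 at the start. Latching: it stays where it is left and does not spring back. It takes about 3.4 N to start, 5 N at 0.006 m and 6.5 N to go fully in; it counts as in beyond 0.005 m
- talk_bar_top (a point): white talk bar of the microphone stand, 34 x 64 mm (along its x and y), 18 mm proud of the housing; the microphone's stalk stands 85 mm behind it (+x of the bar) and is 104 mm tall. This point: centre of the upper face, moving with it; z up out of the face; 58 mm above the counter when not pressed
- talk_bar (a joint): 0 out, grows as it is pressed, 0.012 m at its stop. A spring: about 1 N to start, 3.2 N at 0.005 m, 6.4 N at the stop; it comes up again when let go, and counts as held down beyond 0.005 m
- red_key_top (a point): red round key beside the green one, same size; not to be pressed. This point: centre of the upper face, moving with it; z up out of the face; 58 mm above the counter when not pressed
- red_key (a joint): 0 out, grows as it is pressed, 0.012 m at its stop. Springs back; to be left unpressed (under 0.002 m)
- yellow_key_top (a point): yellow round key beside the blue one, same size; not to be pressed. This point: centre of the upper face, moving with it; z up out of the face; 58 mm above the counter when not pressed
- yellow_key (a joint): 0 out, grows as it is pressed, 0.012 m at its stop. Springs back; to be left unpressed (under 0.002 m)
- sign_box: grey switch box of the window sign, loose on rubber feet, about 0.8 kg, 110 x 130 x 40 mm. Origin: centre of its underside, on the counter; z up; green key at (-20, +33) mm, red key at (-20, -33) mm in its x, y
- speaker: black desk loudspeaker with a round grille, loose on rubber feet, about 0.9 kg, 120 x 130 x 40 mm. Origin: centre of its underside; z up; blue key at (-32, +33) mm, yellow key at (-32, -33) mm in its x, y
- mic_station: dark steel microphone stand, loose on rubber feet, about 0.9 kg, 130 x 110 x 40 mm. Origin: centre of its underside; z up; talk bar at (-35, 0) mm, microphone stalk at (+50, 0) mm in its x, y
- mug: loose blue mug, 76 mm in diameter, 90 mm tall, handle on its +y side; origin: centre of its underside. Leave alone
- stamp: loose hand stamp, red 50 x 36 mm foot and wooden handle, 71 mm tall; origin: centre of its underside. Leave alone
- stapler: loose orange and black stapler, 36 x 120 mm (x, y), 45 mm tall; origin: centre of its underside. Leave alone
There are look-alikes about, which are no part of the job. What is shaped like the sign_box but purple is not meant.

How it is judged:
On the way, in this order (a step that is already met when the one before it is completed fails the run):
1. the green key is in (over 5 mm) (value of joint green_key above 0.005 m), for 0.2 s.
2. the blue key is in (over 5 mm) (value of joint blue_key above 0.005 m), for 0.2 s.
3. the talk bar is held down (over 5 mm) (value of joint talk_bar above 0.005 m), for 0.2 s.
At the end, for the whole second after the job is handed in: Green and blue keys in and talk bar held down by the fingers (each over 5 mm; 1.5 to 20 N on the stand), red and yellow keys out (under 2 mm), devices still, upright and within 20 mm of their start, mug, stamp and stapler upright and within 15 mm of theirs (value of joint each of green_key, blue_key, talk_bar above 0.005 m and value of joint each of red_key, yellow_key below 0.002 m and contact force between the fingers and mic_station between 1.5 and 20 N and distance of each of sign_box, speaker, mic_station from where it was at the start of the episode below 0.02 m and height (world z) of each of sign_box, speaker, mic_station below 0.01 m and angle between each of sign_box, speaker, mic_station's own z axis and vertical below 0.15 rad and linear speed of each of sign_box, speaker, mic_station below 0.02 m/s and distance of each of mug, stamp, stapler from where it was at the start of the episode below 0.015 m and angle between each of mug, stamp, stapler's own z axis and vertical below 0.3 rad); the arm keeps its last pose, push and grip.
It fails at once if a key is pressed (over 2 mm) out of order: blue before green is in, or talk bar before both are in ((value of joint blue_key above 0.002 m and value of joint green_key below 0.005 m) or (value of joint talk_bar above 0.002 m and value of joint any of green_key, blue_key below 0.005 m)).
It fails at once if the red or the yellow key is pressed (over 2 mm) (value of joint any of red_key, yellow_key above 0.002 m).
It fails at once if a device is pressed harder than 20 N (contact force between any of the fingers, the arm and sign_box above 20 N or contact force between any of the fingers, the arm and speaker above 20 N or contact force between any of the fingers, the arm and mic_station above 20 N).
It fails at once if a device is shoved more than 20 mm, lifted more than 10 mm or tipped more than 0.15 rad (distance of any of sign_box, speaker, mic_station from where it was at the start of the episode above 0.02 m or height (world z) of any of sign_box, speaker, mic_station above 0.01 m or angle between any of sign_box, speaker, mic_station's own z axis and vertical above 0.15 rad).
It fails at once if the mug, stamp or stapler is moved more than 15 mm or tipped more than 0.3 rad (distance of any of mug, stamp, stapler from where it was at the start of the episode above 0.015 m or angle between any of mug, stamp, stapler's own z axis and vertical above 0.3 rad).
It also fails if it takes over 51 s, if anything falls off the work surface, if the arm or the gripper's body presses on something with over 40 N, if the wrist force passes 120 N, or if a joint passes its speed limit or range.

## Working session

There is one attempt and no reset: what is moved stays moved. The work goes in short steps, Python scripts to look and compute and a tool call to move; the robot and the scene stay as the last step left them, time stands still between calls to the robot, and variables do not carry over. Pictures are saved under pics/ and viewed, at most 10 in all, crops included, and the job is handed in when it is done.

Besides the shell and the picture viewer there is one more tool, called after "Request:" in YAML: its name, and indented under it one key for each argument. arm_command: Moves the arm, as the interface text tells. Its arguments: {"type":"object","properties":{"steps":{"type":"array","items":{"type":"number"}},"force":{"type":"number"}},"required":["steps"]}

```bash
ls; mkdir -p pics
cat > h.py <<'E'
import numpy as np, cv2
from plant import arm, snapshot, calibration, ticket
def pts(name, depth, cal, uv, T=None):
    "world points of pixels uv (n,2)"
    K=np.array(cal["intrinsics"]); uv=np.asarray(uv,float)
    d=(uv-K[:2,2])/[K[0,0],K[1,1]]; s=d.copy()
    for _ in range(20): s=d/(1+cal["k1"]*(s**2).sum(1,keepdims=True))
    z=depth[uv[:,1].astype(int),uv[:,0].astype(int)]
    p=np.c_[s*z[:,None],z]
    return p@np.array(cal["rotation"]).T+np.array(cal["origin"])
E
python3 - <<'E'
from h import *
for n in("top","scene"):
    im,d=snapshot(n); cv2.imwrite(f"pics/{n}0.png",im[:,:,::-1]); np.savez(f"pics/{n}0.npz",im=im,d=d)
    print(n,calibration(n))
print(calibration("wrist")); print(arm.observe())
E
```

```text
pics
top {'intrinsics': array([[474.50018787,   0.        , 313.45536504],
       [  0.        , 474.50018787, 191.16316658],
       [  0.        ,   0.        ,   1.        ]]), 'k1': 0.0478255787499737, 'origin': array([0.51743883, 0.07668396, 1.26207477]), 'rotation': array([ 0.02816065, -0.70171856,  0.71104673, -0.03479347])}
scene {'intrinsics': array([[424.74189155,   0.        , 324.32204981],
       [  0.        , 424.74189155, 199.34189809],
       [  0.        ,   0.        ,   1.        ]]), 'k1': -0.08472813222048577, 'origin': array([0.94443777, 0.54819812, 0.8685365 ]), 'rotation': array([-0.09631375,  0.29392007,  0.90431183, -0.29420191])}
{'intrinsics': array([[289.88404302,   0.        , 322.71001707],
       [  0.        , 289.88404302, 196.25423447],
       [  0.        ,   0.        ,   1.        ]]), 'k1': 0.013948962945930512, 'mount': array([[ 1.34405818e-03, -9.54737864e-01, -2.97445466e-01,
         7.67658767e-02],
       [ 9.99999087e-01,  1.32512466e-03,  2.65293208e-04,
        -1.21161842e-04],
       [ 1.40866851e-04, -2.97445551e-01,  9.54738773e-01,
        -1.29596402e-01],
       [ 0.00000000e+00,  0.00000000e+00,  0.00000000e+00,
         1.00000000e+00]])}
{'time': 0.1, 'qpos': array([-1.54642250e+00,  3.13387372e-01,  1.49835284e+00, -1.31915472e-05,
        1.33099120e+00, -2.23393498e-01]), 'joint_vel': array([-2.78505044e-05, -9.48331082e-04, -1.66933314e-03,  2.40201061e-03,
       -6.64462755e-04, -1.25641311e-03]), 'effort': array([ 2.67442192e-03, -4.12901509e+01, -2.60141766e+01, -2.59309672e-04,
        3.01016255e-03, -1.95884567e-06]), 'tcp_pos': array([ 0.12873424, -0.50875555,  0.24479882]), 'ee_rot': array([-5.67199016e-04,  9.92335873e-01,  1.23568568e-01,  5.01909341e-05]), 'wrist_force': array([-0.60503614,  1.011759  , -0.0979105 ]), 'moment': array([-0.03499324,  0.02118499, -0.02619043]), 'finger_force': 0.0, 'width': 0.08580600789429223}
```

View pics/top0.png

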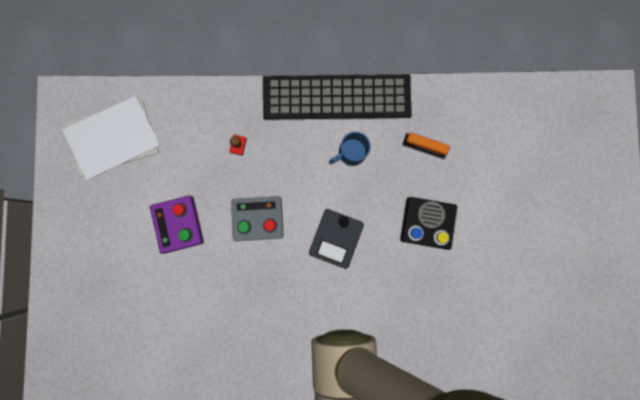

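View pics/scene0.png

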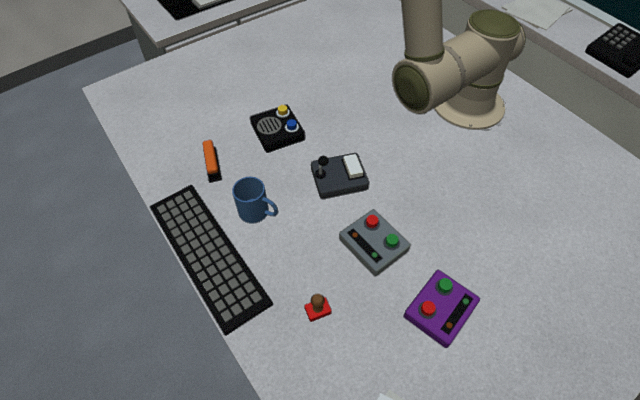

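Top view: the grey box's green key is at (244,227) with red at (270,225). The speaker has blue at (416,233) and yellow at (443,238). The white bar is at (332,252) and its stalk at (344,222).

Possible confusions:
- **Green key:** the purple box's green key at (184,235) and the small green lamp at (243,207) on the grey box. I choose (244,227).
- **Blue key:** the blue mug at (353,149).
- **White bar:** the paper at (110,137).

The scene view agrees: green (392,241), blue (291,126), bar (353,165).

```bash
cat >> h.py <<'E'
from scipy.spatial.transform import Rotation as R
def cal(n):
    c=dict(calibration(n))
    q=c.get("rotation")
    if q is not None: c["rotation"]=R.from_quat(np.roll(q,-1)).as_matrix()
    else:
        o=arm.observe(); T=R.from_quat(np.roll(o["ee_rot"],-1)).as_matrix(); M=c["mount"]
        c["rotation"]=T@M[:3,:3]; c["origin"]=T@M[:3,3]+o["tcp_pos"]
    return c
HUE={"green":(50,80),"red":(0,8),"blue":(100,125),"yellow":(22,35)}
def blob(im,d,c,seed,col,r=18):
    hsv=cv2.cvtColor(im,cv2.COLOR_RGB2HSV)
    if col=="white": m=(hsv[...,1]<50)&(hsv[...,2]>195)
    else: m=(hsv[...,0]>=HUE[col][0])&(hsv[...,0]<=HUE[col][1])&(hsv[...,1]>110)&(hsv[...,2]>60)
    w=np.zeros_like(m); w[max(seed[1]-r,0):seed[1]+r,max(seed[0]-r,0):seed[0]+r]=1
    n,l,s,_=cv2.connectedComponentsWithStats((m&w).astype(np.uint8))
    k=1+np.argmax(s[1:,4]); v,u=np.nonzero(l==k)
    p=pts(None,d,c,np.c_[u,v]); h=p[:,2]; zt=np.percentile(h,85)
    t=p[abs(h-zt)<.006]                      # upper face only
    (cx,cy),wh,a=cv2.minAreaRect(t[:,:2].astype(np.float32)*1000)
    return np.r_[cx,cy]/1000,np.median(t[:,2]),t[:,:2].mean(0),wh,a,len(t)
E
python3 - <<'E'
from h import *
S={"top":dict(green=(244,227),red=(270,225),blue=(416,233),yellow=(443,238),white=(332,252)),
"scene":dict(green=(392,241),red=(372,222),blue=(291,126),yellow=(283,110),white=(353,165))}
for n in S:
    f=np.load(f"pics/{n}0.npz"); c=cal(n)
    for k,s in S[n].items():
        b=blob(f["im"],f["d"],c,s,k); print(n,k,b[0].round(4),b[1].round(4),b[2].round(4),np.round(b[3],1),round(b[4],1),b[5])
    if n=="top":
        print("stalk,mug,stapler,stamp",pts(0,f["d"],c,[(344,222),(353,149),(427,145),(237,142),(560,300)]).round(3))
        cv2.imwrite("pics/crop.png",cv2.resize(f["im"][180:280,140:470,::-1],None,fx=2.4,fy=2.4))
E
```

```text
top green [0.5364 0.2438] 0.0577 [0.5372 0.2437] [25.8 25.3] 88.2 86
top red [0.5405 0.1782] 0.0574 [0.5404 0.1781] [25.  25.2] 42.7 88
top blue [ 0.5167 -0.1934] 0.0575 [ 0.5163 -0.1939] [26.3 22.6] 89.4 82
top yellow [ 0.5041 -0.2592] 0.0577 [ 0.5039 -0.2594] [25.8 24.8] 65.5 91
top white [0.4723 0.0206] 0.0577 [0.4725 0.0207] [57. 27.] 68.8 229
stalk,mug,stapler,stamp [[ 0.544 -0.009  0.101]
 [ 0.742 -0.043  0.006]
 [ 0.743 -0.232  0.045]
 [ 0.753  0.258  0.064]
 [ 0.339 -0.572 -0.002]]
scene green [0.5383 0.2469] 0.0575 [0.5387 0.2472] [28.  23.9] 59.7 100
scene red [0.5416 0.1815] 0.0575 [0.5417 0.1818] [26.  23.2] 51.1 93
scene blue [ 0.5147 -0.1935] 0.0569 [ 0.5166 -0.1918] [28.3 24.5] 40.1 67
scene yellow [ 0.5045 -0.2562] 0.0578 [ 0.5055 -0.2551] [25.7 24.6] 44.0 58
scene white [0.4732 0.023 ] 0.0575 [0.4737 0.0234] [62.1 29.2] 68.8 205
```

View pics/crop.png

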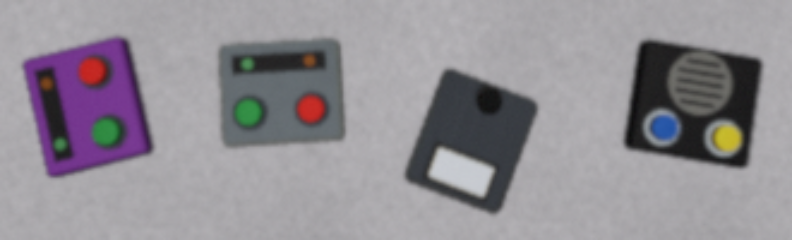

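The crop confirms the choice: the green key on the grey box at (248,112), the blue key at (662,127) and the white bar at (462,172). The purple box is separate. Heights measure about 58 mm and key spacings about 66 mm, as described.

```bash
cat >> h.py <<'E'
def go(x,y,z):
    o=arm.observe(); T=R.from_quat(np.roll(o["ee_rot"],-1)).as_matrix()
    # turn that brings the tool z straight down
    a=np.cross(T[:,2],[0,0,-1])
    print("t",round(o["time"],2),"tcp",o["tcp_pos"].round(4),"F",o["wrist_force"].round(2),"w",round(o["width"],4))
    print("shift mm",(T.T@(np.array([x,y,z])-o["tcp_pos"])*1000).round(1),"level turn deg",np.degrees(T.T@a).round(2))
E
python3 -c "
from h import *
go(.537,.245,.15)"
```

```text
t 0.1 tcp [ 0.1287 -0.5088  0.2448] F [-0.61  1.01 -0.1 ] w 0.0858
shift mm [ 580.6 -630.5   95.6] level turn deg [-0.06 -0.01 -0.  ]
```

Request:
arm_command:
  steps: [1,28,-30,0,0,0,0,1,56,-60,0,0,0,0,1,84,-90,0,0,0,0,1,112,-120,0,0,0,0,1,140,-150,0,0,0,0,1,168,-180,0,0,0,0,1,196,-210,0,0,0,0,1,224,-240,0,0,0,0,1,252,-270,0,0,0,0,1,280,-300,0,0,0,0]
  force: 30

```text
time: 0.93
tcp_pos: [0.3269, -0.1475, 0.2453]
ee_rot: [0.0, 0.992, 0.123, 0.0]
wrist_force: [1.3, -1.2, -0.2]
width: -0.0001
finger_force: 0.0
```

Request:
arm_command:
  steps: [1,28,-30,0,0,0,0,1,56,-60,0,0,0,0,1,84,-90,0,0,0,0,1,112,-120,0,0,0,0,1,140,-150,0,0,0,0,1,168,-180,0,0,0,0,1,196,-210,0,0,0,0,1,224,-240,0,0,0,0,1,252,-270,10,0,0,0,1,280,-300,20,0,0,0]

```text
time: 1.77
tcp_pos: [0.5245, 0.2113, 0.2252]
ee_rot: [0.0, 0.992, 0.124, 0.0]
wrist_force: [1.4, -0.9, 0.9]
width: -0.0
finger_force: 0.0
```

```bash
python3 -c "
from h import *
go(.537,.245,.12)"
```

```text
t 1.77 tcp [0.5245 0.2113 0.2252] F [ 1.36 -0.89  0.94] w -0.0
shift mm [ 20.3 -29.6 105.2] level turn deg [ 0.01 -0.03 -0.  ]
```

Request:
arm_command:
  steps: [1,10,-15,30,0,0,0,1,20,-29,60,0,0,0,1,20,-29,75,0,0,0,1,20,-29,75,0,0,0]

```text
time: 2.1
tcp_pos: [0.5344, 0.2424, 0.1463]
ee_rot: [0.0, 0.992, 0.124, -0.004]
wrist_force: [-0.4, -0.2, -0.9]
width: 0.0002
finger_force: 0.0
```

```bash
python3 -c "
from h import *
go(.537,.245,.10)
c=cal('wrist'); im,d=snapshot('wrist'); cv2.imwrite('pics/w1.png',im[:,:,::-1]); np.savez('pics/w1.npz',im=im,d=d)
go(.537,.245,.10)
for n in c: print(n,np.array(c[n]).round(3).tolist())
"
```

```text
t 2.1 tcp [0.5344 0.2424 0.1463] F [-0.45 -0.23 -0.91] w 0.0002
shift mm [ 3.5 -1.9 46.2] level turn deg [-0.01  0.45  0.  ]
t 2.15 tcp [0.5354 0.2421 0.149 ] F [ 0.23 -0.09  0.27] w 0.0003
shift mm [ 2.4 -2.4 49. ] level turn deg [-0.    0.22 -0.  ]
intrinsics [[289.884, 0.0, 322.71], [0.0, 289.884, 196.254], [0.0, 0.0, 1.0]]
k1 0.014
mount [[0.001, -0.955, -0.297, 0.077], [1.0, 0.001, 0.0, -0.0], [0.0, -0.297, 0.955, -0.13], [0.0, 0.0, 0.0, 1.0]]
rotation [[0.248, -0.923, -0.295], [-0.969, -0.236, -0.075], [-0.0, 0.305, -0.952]]
origin [0.61, 0.262, 0.275]
```

View pics/w1.png

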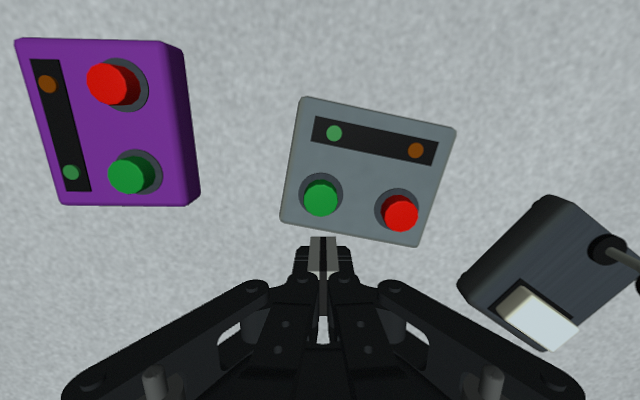

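The wrist view shows the grey box ahead of the shut fingertips at (322,240). Its green key is at (320,198) and red at (401,214), and the purple look-alike is off to the left.

```bash
python3 -c "
from h import *
c=cal('wrist'); im,d=snapshot('wrist')
for k,s,r in(('green',(320,198),30),('red',(401,214),30),('white',(540,318),45)):
    b=blob(im,d,c,s,k,r); print(k,b[0].round(4),b[1].round(4),b[2].round(4),np.round(b[3],1),b[5])
print(pts(0,d,c,[(322,240),(318,242),(327,242)]).round(4))
go(.537,.245,.08)
"
```

```text
green [0.5389 0.2456] 0.0589 [0.5395 0.2459] [26.7 26.6] 880
red [0.5421 0.1803] 0.0589 [0.5427 0.1809] [27.4 26.2] 865
white [0.4744 0.0223] 0.0588 [0.475  0.0231] [62.9 31.2] 1928
[[0.5468 0.2454 0.1449]
 [0.5464 0.2474 0.1472]
 [0.5467 0.2428 0.1456]]
t 2.2 tcp [0.5362 0.2419 0.1508] F [-0.63  0.05  0.75] w 0.0
shift mm [ 1.5 -2.8 70.8] level turn deg [ 0.01  0.03 -0.  ]
```

Request:
arm_command:
  steps: [1,2.5,-3,25,0,0,0,1,2.5,-3,50,0,0,0,1,2.5,-3,65,0,0,0,1,2.5,-3,70,0,0,0,1,2.5,-3,70,0,0,0,1,2.5,-3,70,0,0,0,1,2.5,-3,70,0,0,0]

```text
time: 2.78
tcp_pos: [0.5388, 0.2457, 0.0825]
ee_rot: [-0.0, 0.992, 0.123, 0.002]
wrist_force: [0.0, 0.6, 1.1]
width: -0.0001
finger_force: 0.0
```

```bash
python3 -c "
from h import *
go(.538,.2455,.072)"
```

```text
t 2.78 tcp [0.5388 0.2457 0.0825] F [0.03 0.61 1.09] w -0.0001
shift mm [-0.9 -0.  10.5] level turn deg [ 0.   -0.18  0.  ]
```

Request:
arm_command:
  steps: [1,0,0,2,0,0,0,1,0,0,4,0,0,0,1,0,0,6,0,0,0,1,0,0,8,0,0,0,1,0,0,9,0,0,0,1,0,0,10,0,0,0,1,0,0,10,0,0,0,1,0,0,10,0,0,0]

```text
time: 3.45
tcp_pos: [0.5379, 0.2456, 0.0706]
ee_rot: [0.0, 0.992, 0.124, -0.0]
wrist_force: [-0.3, -0.4, 2.5]
width: 0.0002
finger_force: 0.6
```

```bash
python3 -c "
from h import *
go(.538,.2455,.065)"
```

```text
t 3.45 tcp [0.5379 0.2456 0.0706] F [-0.25 -0.43  2.52] w 0.0002
shift mm [0.1 0.2 5.6] level turn deg [ 0.  0. -0.]
```

Contact. I'll press about 8 mm more, slowly.

Request:
arm_command:
  steps: [1,0,0,1,0,0,0,1,0,0,2,0,0,0,1,0,0,3,0,0,0,1,0,0,4,0,0,0,1,0,0,4,0,0,0]

```text
time: 3.87
tcp_pos: [0.5379, 0.2456, 0.0664]
ee_rot: [-0.0, 0.992, 0.124, -0.0]
wrist_force: [-0.9, -0.5, 1.3]
width: -0.0
finger_force: 1.3
```

Request:
arm_command:
  steps: [1,0,0,1,0,0,0,1,0,0,2,0,0,0,1,0,0,3,0,0,0,1,0,0,4,0,0,0,1,0,0,4,0,0,0,1,0,0,4,0,0,0,1,0,0,4,0,0,0]

```text
time: 4.45
tcp_pos: [0.5379, 0.2456, 0.0624]
ee_rot: [-0.0, 0.992, 0.124, -0.0]
wrist_force: [-0.7, -0.3, 3.6]
width: 0.0002
finger_force: 1.5
```

```bash
python3 -c "
from h import *
f=[]
for i in range(5):
    im,d=snapshot('scene'); o=arm.observe(); f.append(np.r_[o['wrist_force'],o['finger_force']])
print(np.mean(f,0),o['tcp_pos'])
cv2.imwrite('pics/s2.png',cv2.resize(im[190:290,310:450,::-1],None,fx=5,fy=5))
b=blob(im,d,cal('scene'),(392,241),'green'); print(b)
"
```

```text
[-0.36904248  0.26676973  2.71763634  1.26626141] [0.53791645 0.24562141 0.06247945]
(array([0.54317023, 0.25038895]), np.float64(0.047001385831691445), array([0.54458093, 0.25182986]), (14.250205039978027, 26.78801918029785), 31.37310791015625, 35)
```

View pics/s2.png

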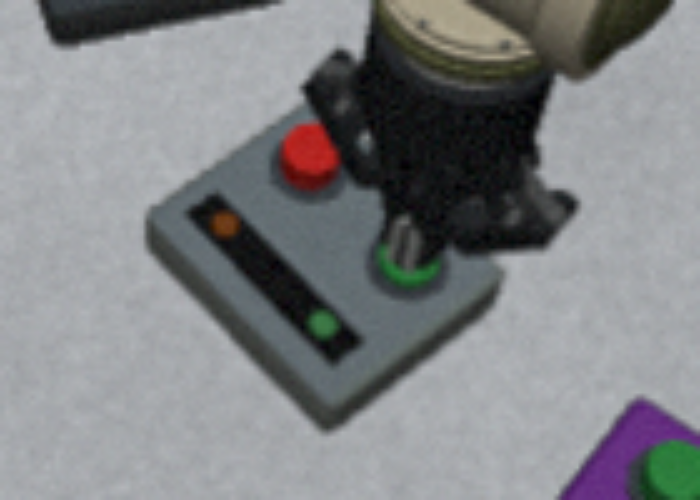

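Green is clearly in (its face is at about 47–48 mm, so about 10 mm down). Next: lift and cross to blue.

Request:
arm_command:
  steps: [1,0,0,-10,0,0,0,1,0,0,-40,0,0,0,1,0,0,-80,0,0,0,1,0,0,-100,0,0,0,1,-11,37,-100,0,0,0,1,-22,74,-100,0,0,0,1,-34,112,-100,0,0,0,1,-45,149,-100,0,0,0,1,-57,187,-100,0,0,0,1,-68,224,-100,0,0,0]

```text
time: 5.53
tcp_pos: [0.5265, 0.0099, 0.1632]
ee_rot: [0.0, 0.992, 0.124, 0.0]
wrist_force: [0.7, -0.0, -0.6]
width: 0.0004
finger_force: 0.0
```

Request:
arm_command:
  steps: [1,-11,37,0,0,0,0,1,-22,74,0,0,0,0,1,-34,112,0,0,0,0,1,-45,149,0,0,0,0,1,-60,196,0,0,0,0,1,-60,196,0,0,0,0,1,-60,196,0,0,0,0,1,-60,196,0,0,0,0]

```text
time: 6.2
tcp_pos: [0.5168, -0.1927, 0.1628]
ee_rot: [-0.0, 0.992, 0.123, 0.0]
wrist_force: [-0.6, -0.6, 0.7]
width: -0.0002
finger_force: 0.0
```

```bash
python3 -c "
from h import *
go(.517,-.193,.08)
c=cal('wrist'); im,d=snapshot('wrist'); cv2.imwrite('pics/w2.png',im[:,:,::-1]);np.savez('pics/w2.npz',im=im,d=d)
K=c['intrinsics']
for k,p in (('blue',(.517,-.193,.058)),('yellow',(.5045,-.258,.058))):
    q=c['rotation'].T@(np.array(p)-c['origin']); u=(K@(q/q[2]))[:2].astype(int); print(u)
    b=blob(im,d,c,u,k,45); print(k,b[0].round(4),b[1].round(4),b[2].round(4),np.round(b[3],1),b[5])
im,d=snapshot('top'); print(blob(im,d,cal('top'),(244,227),'green'))
"
```

```text
t 6.2 tcp [ 0.5168 -0.1927  0.1628] F [-0.58 -0.61  0.72] w -0.0002
shift mm [ 0.1  0.4 82.8] level turn deg [-0.02 -0.01 -0.  ]
[323 200]
blue [ 0.5177 -0.1935] 0.0589 [ 0.5182 -0.1932] [26.8 26.5] 791
[391 230]
yellow [ 0.5054 -0.258 ] 0.0589 [ 0.5064 -0.2574] [27.  26.8] 751
(array([0.5377453 , 0.24405527]), np.float64(0.04795660805568158), array([0.53715971, 0.24388378]), (25.78181266784668, 25.19606590270996), 43.49103546142578, 84)
```

Green has latched with its face at 48.0 mm, which is 10 mm in. The TCP is on blue to within 1 mm, so I descend and press to the same depth.

Request:
arm_command:
  steps: [1,0.5,0.5,30,0,0,0,1,0.5,0.5,60,0,0,0,1,0.5,0.5,75,0,0,0,1,0.5,0.5,82,0,0,0,1,0.5,0.5,82,0,0,0,1,0.5,0.5,82,0,0,0,1,0.5,0.5,82,0,0,0,1,0.5,0.5,85,0,0,0,1,0.5,0.5,88,0,0,0,1,0.5,0.5,90,0,0,0]

```text
time: 7.13
tcp_pos: [0.5175, -0.1933, 0.0726]
ee_rot: [0.0, 0.992, 0.124, 0.0]
wrist_force: [-0.2, -0.3, -0.7]
width: -0.0001
finger_force: 0.0
```

Request:
arm_command:
  steps: [1,0,0,1,0,0,0,1,0,0,2,0,0,0,1,0,0,3,0,0,0,1,0,0,4,0,0,0,1,0,0,5,0,0,0,1,0,0,6,0,0,0,1,0,0,7,0,0,0,1,0,0,7,0,0,0,1,0,0,7,0,0,0]

```text
time: 7.88
tcp_pos: [0.5174, -0.1933, 0.0654]
ee_rot: [-0.0, 0.992, 0.124, -0.0]
wrist_force: [-1.5, 0.9, 2.7]
width: -0.0
finger_force: 1.2
```

Request:
arm_command:
  steps: [1,0,0,1,0,0,0,1,0,0,2,0,0,0,1,0,0,2.5,0,0,0,1,0,0,2.5,0,0,0,1,0,0,2.5,0,0,0,1,0,0,2.5,0,0,0]

```text
time: 8.38
tcp_pos: [0.5174, -0.1933, 0.063]
ee_rot: [-0.0, 0.992, 0.124, -0.0]
wrist_force: [-2.0, 0.6, 4.1]
width: -0.0001
finger_force: 1.9
```

Request:
arm_command:
  steps: [1,0,0,-10,0,0,0,1,0,0,-40,0,0,0,1,0,0,-80,0,0,0,1,0,0,-85,0,0,0,1,0,0,-85,0,0,0]

```text
time: 8.8
tcp_pos: [0.5185, -0.194, 0.151]
ee_rot: [0.002, 0.992, 0.124, 0.002]
wrist_force: [0.3, 0.5, 0.4]
width: -0.0001
finger_force: 0.0
```

```bash
python3 -c "
from h import *
go(.474,.0222,.145)
c=cal('wrist'); im,d=snapshot('wrist')
for k,s in (('blue',(323,200)),('yellow',(395,222))):
    b=blob(im,d,c,s,k,40); print(k,b[0].round(4),b[1].round(4),b[5])
im,d=snapshot('scene'); b=blob(im,d,cal('scene'),(392,241),'green'); print(b[:2])
for s,k in(((353,165),'white'),((372,222),'red')): print(blob(im,d,cal('scene'),s,k)[:2])
"
```

```text
t 8.8 tcp [ 0.5185 -0.194   0.151 ] F [0.26 0.5  0.41] w -0.0001
shift mm [   9.8 -220.5    5.1] level turn deg [ 0.24 -0.23 -0.  ]
blue [ 0.518  -0.1934] 0.0499 792
yellow [ 0.5057 -0.258 ] 0.0589 819
(array([0.53804163, 0.24699478]), np.float64(0.047598418728593106))
(array([0.47338297, 0.02320832]), np.float64(0.05755842019119861))
(array([0.54153912, 0.18191573]), np.float64(0.057108594746564045))
```

Request:
arm_command:
  steps: [1,2,-37,0,0,0,0,1,4,-74,0,0,0,0,1,6,-111,0,0,0,0,1,8,-148,0,0,0,0,1,10,-185,0,0,0,0,1,10.5,-219.5,0,0,0,0,1,10.5,-219.5,0,0,0,0,1,10.5,-219.5,0,0,0,0,1,10.5,-219.5,0,0,0,0]

```text
time: 9.65
tcp_pos: [0.4737, 0.0217, 0.1473]
ee_rot: [-0.0, 0.992, 0.124, -0.001]
wrist_force: [0.5, 0.4, -0.1]
width: 0.0001
finger_force: 0.0
```

```bash
python3 -c "
from h import *
c=cal('wrist'); im,d=snapshot('wrist'); cv2.imwrite('pics/w3.png',im[:,:,::-1])
b=blob(im,d,c,(323,210),'white',70); print(b)
go(*b[0],.072)"
```

```text
(array([0.47399042, 0.02164989]), np.float64(0.0590305975358901), array([0.47420328, 0.02205067]), (58.43193054199219, 30.20450210571289), 68.21018981933594, 2558)
t 9.7 tcp [0.4738 0.0213 0.1474] F [-0.18 -0.85 -0.39] w 0.0
shift mm [ 0.3 -0.3 75.4] level turn deg [-0.02  0.06  0.  ]
```

View pics/w3.png

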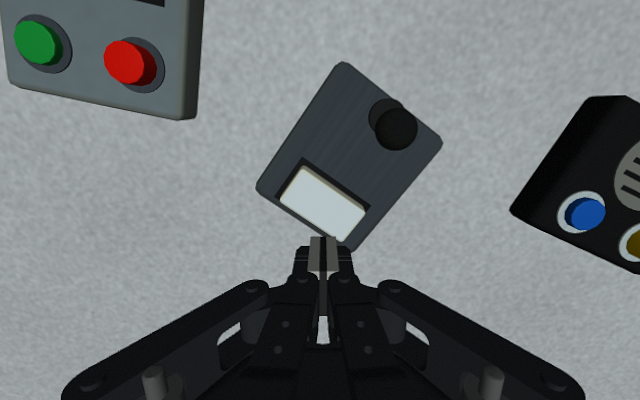

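The wrist view shows the talk bar at (322,203), its stalk at (393,127) well clear, and the TCP above the bar's centre. I'll press it about 9 mm.

Request:
arm_command:
  steps: [1,0,0,30,0,0,0,1,0,0,55,0,0,0,1,0,0,66,0,0,0,1,0,0,68,0,0,0,1,0,0,68,0,0,0,1,0,0,68,0,0,0,1,0,0,70,0,0,0,1,0,0,72,0,0,0,1,0,0,74,0,0,0,1,0,0,75,0,0,0]

```text
time: 10.53
tcp_pos: [0.4738, 0.0221, 0.0731]
ee_rot: [0.0, 0.992, 0.124, 0.0]
wrist_force: [0.4, -0.6, 0.3]
width: -0.0002
finger_force: 0.0
```

Request:
arm_command:
  steps: [1,0,0,1,0,0,0,1,0,0,2,0,0,0,1,0,0,3,0,0,0,1,0,0,4,0,0,0,1,0,0,5,0,0,0,1,0,0,6,0,0,0,1,0,0,7,0,0,0,1,0,0,8,0,0,0,1,0,0,9,0,0,0,1,0,0,9,0,0,0]

```text
time: 11.37
tcp_pos: [0.4738, 0.0221, 0.064]
ee_rot: [0.0, 0.992, 0.124, 0.0]
wrist_force: [-0.8, 0.7, 4.1]
width: 0.0001
finger_force: 2.2
```

```bash
python3 -c "
from h import *
f=[]
for i in range(6):
    im,d=snapshot('scene'); o=arm.observe(); f.append(np.r_[o['wrist_force'],o['finger_force'],o['tcp_pos']])
print(np.mean(f,0).round(4))
for s,k in(((392,241),'green'),((353,165),'white'),((372,222),'red'),((291,126),'blue'),((283,110),'yellow')):
    try: print(k,blob(im,d,cal('scene'),s,k))
    except Exception as e: print(k,e)
cv2.imwrite('pics/s3.png',cv2.resize(im[80:280,220:440,::-1],None,fx=3,fy=3))
"
```

```text
[-0.8232  0.7838  4.4131  2.1769  0.4738  0.0221  0.0641]
green (array([0.53823169, 0.24709235]), np.float64(0.04757146054278305), array([0.53833994, 0.24703279]), (26.21890640258789, 25.15320587158203), 1.457491159439087, 106)
white (array([0.47360587, 0.0245559 ]), np.float64(0.04973058538077724), array([0.47953623, 0.03355384]), (61.29629135131836, 30.390897750854492), 69.16564178466797, 111)
red (array([0.54081342, 0.18181325]), np.float64(0.057288730504688745), array([0.54152091, 0.18184866]), (25.819005966186523, 25.880483627319336), 74.20101928710938, 99)
blue (array([ 0.51773785, -0.19218413]), np.float64(0.04835258678697241), array([ 0.51782817, -0.1915213 ]), (27.46881675720215, 22.308691024780273), 57.503787994384766, 59)
yellow (array([ 0.50394443, -0.25707941]), np.float64(0.0575456891017338), array([ 0.50478127, -0.25563487]), (26.606204986572266, 24.842248916625977), 3.663428783416748, 56)
```

View pics/s3.png

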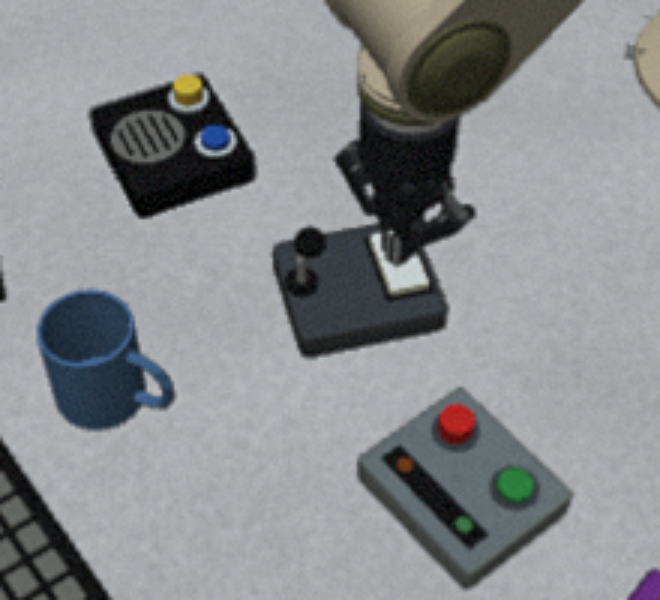

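The scene shows the fingers holding the bar at (395,255), about 8 mm down with 4.4 N. Green (516,484) and blue (215,138) are in, red and yellow are out, and nothing has moved. Handing in.

```bash
python3 -c "
from plant import ticket
print(ticket.sign_off())"
```

```text
the job is handed in; nothing more can be done
None
```

I handed the job in with the green key about 10 mm in, the blue key about 9 mm in and the talk bar held about 8 mm down at roughly 4.4 N; red and yellow were out, I saw nothing shifted in the last picture, and the sign-off gave no verdict.

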